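# Change over the slip bottles

## Task

One of the two tall squeeze bottles standing loose on the table has been left with its push-pull spout pulled up: press that spout fully shut where the bottle stands, then set the bottle upright in the empty bay of the wooden caddy. Finally pull the spout of the stubby bottle in the bench stand fully up, so that it is ready for use. Do not tip the bottle over, and leave the other tall bottle, which is shut already, where it is.

Things in the scene. Friction and masses are not known exactly. Their poses are not given: they have to be found in the camera images.
- trailer_mid (a point): the loose tall white squeeze bottle whose spout is up at the start, about 0.25 kg: round body 52 mm in diameter, 76 mm high, shoulder to 92 mm, ribbed grey collar from 92 to 120 mm above its foot, spout above that. Point on its axis, 73 mm above its foot; z up along the bottle
- trailer_collar (a point): middle of that bottle's screw collar (38 mm in diameter, 28 mm high), 106 mm above its foot: the place to grip it from above, since lower down the palm would meet the spout
- trailer_spout_top (a point): centre of the flat top of that bottle's spout: 146 mm above the bottle's foot when shut, 158 mm when fully open; z up
- trailer_spout (a joint): grey push-pull spout on the collar: 26 mm high, 26 mm in diameter with a 30 mm lip at its flat top. It slides 12 mm along the bottle's axis between stops; a stiff catch holds it wherever it is left and gives way at about 6 N. In m: 0 = shut (down), 0.012 = fully open (up); at 0.009 to 0.012 at the start
- twin_mid (a point): the other tall bottle, identical but with its spout down (shut): point on its axis, 73 mm above its foot. To be left where it stands
- twin_spout (a joint): that other bottle's spout, of the same kind: 0 = shut, 0.012 = open; shut at the start
- stubby_spout_top (a point): centre of the flat top of the stubby bottle's spout: 140 mm above the table when shut, 152 mm when fully open; z up. The collar (38 mm in diameter) below the spout ends 26 mm under this point when shut. The stubby white bottle, 70 mm in diameter, is strapped in a stand with a wooden base 110 x 100 x 14 mm fixed to the table
- stubby_spout (a joint): the stubby bottle's spout, of the same shape and stiffness (about 6 N) as the tall bottles': 0 = shut (down), 0.012 = open (up), in m; shut at the start
- bay (a point): centre of the floor of the caddy's empty bay, 6 mm above the table; axes x across the caddy, y along it. The caddy is a wooden tray 104 (x) x 200 (y) x 50 mm high, walls 6 mm, fixed to the table; each bay is 92 x 91 mm inside. The other bay, on the -y side of a partition, holds two pigment pots 46 and 50 mm tall
There are look-alikes about, which are no part of the job. Leave any green look-alike of the part that bears twin_mid alone.

How it is judged:
By the outcome, as a careful person would: the job done as asked, in the order asked, and still so for the second after the job is handed in, with the robot touching nothing.
It also fails if it takes over 53 s, if anything falls off the work surface, if the arm or the gripper's body presses on something with over 40 N, if the wrist force passes 120 N, or if a joint passes its speed limit or range.

## Robot

A 6-joint arm with a two-finger parallel gripper is mounted at the origin on a cart in front of the work surface, level with it; the furniture and walls round the work are solid. World frame = base frame: x ahead of the robot, y to its left, z up, the work surface at z = 0. Lengths are in m, angles in degrees, forces in N, time in s.
With the tool pointing down it reaches from about 0.4 to 0.825 m from the base axis. Payload 7 kg.
Tool frame: the origin (TCP) lies between the finger pads; the fingertips stand 19 mm ahead of it and the grasp point (between the pads) is the TCP; z points along the fingers, y is the line along which they close (so a half turn about z gives the same grasp; the last joint's range is limited). The gripper opens to 88 mm and grips with 3 to 60 N. Pads are 19 mm wide; open, the fingers measure 130 mm over their backs; the gripper's body (78 mm by 193 mm) begins 47 mm behind the grasp point.
Start: joints at [81.939, 20.546, 0.682, 0, -70.136, -16.507], TCP at [0.281, 0.614, 0.246] pointing down, gripper open.
Joint ranges: [-176.03, 176.03], [-82.01, 121.73], [-58.28, 71.71], [-173.87, 95.51], [-174.79, -0.11], [-173.66, 173.66]. Speed limits (degrees/s): [136.94, 136.94, 172.46, 180, 180, 180].

## Interface

Orientations are given as [roll, pitch, yaw] about the fixed x, y, z axes, in that order (R = Rz(yaw) Ry(pitch) Rx(roll)).
In Python, from plant import get_obs, snapshot, close_job, spot_in, spot_point gives the robot as it stands.
- The arm moves only by the tool play_rows, never from a script. Its argument "plan" is a list of rows, each a list of 6 numbers: the shift along the tool's x, y, z in cm, then the turn, a rotation vector about the tool's x, y, z in degrees. A call has 1 to 20 rows; each row shifts and turns the commanded pose from where the row before left it, along the tool's axes as they then stand; what a row does not reach is not made up. A row lasts 1/12 s, in which the tool goes at most 41.7 mm and 7.16 degrees, less where a joint would pass 70% of its speed; a pose out of reach is approached as far as the arm can. A call is refused whole if a number of a shift passes 4.17 or a number of a turn 7.16, either way. A call with a gripper value outside its range is refused whole. "grip" is the finger opening in cm, from 0 to 8.76, set as the call begins (left out, the last holds). The fingers move at their own pace and stop on an object; the grip force is fixed at half the most. Time passes only in rows, so rows that do not move let the fingers close. It gives the time, the measured TCP pose, the force, the opening and the grip force at its end, in the units of the state.
- get_obs(): the state, without advancing time (a new reading comes with each control period).
- snapshot(name): name is "side" or "top"; returns a dict with "frame" (480x640x3 uint8, red, green, blue), "fx", "fy", "cx", "cy" (pixels), "position" and "attitude" of the camera in the world. Camera axes: x right, y down, z forward; pixel columns grow to the right and rows downward; lengths in m; the calibration is good to about 2 mm. A picture is of the moment at which its call begins. There is no depth.
- close_job(): hands the job in; it is judged then, once.
Trained networks look in the newest picture that a camera, given by its name, has taken for a name from the list of things; names that differ only in an ending like _2 or _b are one class to them, and where a whole thing is asked for, a point or a joint stands for the part that bears it (a point fixed in the world has none). Each returns a list of dicts, best first, with "score" (0 to 1); they miss things now and then, are a little off and sometimes report something else, mostly with a low value. They report only what shows in the picture. A call takes as long as a camera call. They do not tell look-alikes from the thing itself.
- spot_in(camera, thing): "position" ([x, y, z] in m, in world coordinates, good to about 4 mm: the middle of the surface that is visible of it).
- spot_point(camera, thing): "position" ([x, y, z] in m, in world coordinates, good to about 4 mm: a listed point, or the origin of a listed thing).
The state is a dict: "clock": time; "joint_pos": joint angles; "qvel": joint speeds; "tau": joint torques, N m; "tool_pos": TCP position; "orientation": TCP orientation; "force": force on the tool from outside, world axes, zero at the start; "moment": the same for the moment, N m; "opening": finger opening in m; "gripper_force": force on a finger pad.
Only numpy, scipy, OpenCV 4.12 (cv2) and the standard library are available. Lean on these libraries where they do the work, as an engineer would, in place of code of your own. Each camera call takes 0.05 s, during which the arm holds its last target. There are 200 camera calls.

## Working session

There is one attempt and no reset: what is moved stays moved. The work goes in short steps, Python scripts to look and compute and a tool call to move; the robot and the scene stay as the last step left them, time stands still between calls to the robot, and variables do not carry over. Pictures are saved under pics/ and viewed, at most 10 in all, crops included, and the job is handed in when it is done.

Besides the shell and the picture viewer there is one more tool, called after ">>>" as name([rows], argument=value, ...), one row to a line, values as JSON. play_rows: Moves the arm, as the interface text tells. Its arguments: {"type":"object","properties":{"plan":{"type":"array","items":{"type":"array","items":{"type":"number"}}},"grip":{"type":"number"}},"required":["plan"]}

```bash
mkdir -p pics; ls; cat > h.py <<'E'
import numpy as np, cv2
from scipy.spatial.transform import Rotation as R
from plant import get_obs, snapshot, close_job, spot_in, spot_point
E
python3 - <<'E'
from h import *
for c in ("side","top"):
    s=snapshot(c); cv2.imwrite(f"pics/{c}0.png",s["frame"][:,:,::-1])
    print(c,{k:s[k] for k in s if k!="frame"})
    for n in ("trailer_mid","trailer_collar","trailer_spout_top","twin_mid","stubby_spout_top","bay"):
        print(n,[(np.round(d["position"],3).tolist(),round(d["score"],2)) for d in spot_point(c,n)])
print(get_obs())
E
```

```text
pics
side {'fx': 542.9847947900818, 'fy': 542.9847947900818, 'cx': 328.4583612062945, 'cy': 234.02661014919002, 'position': array([ 0.18900849, -0.63059792,  0.70905596]), 'attitude': array([-1.28412988e+02,  4.69364768e-02, -2.26582009e+01])}
trailer_mid [([0.464, 0.284, 0.071], 0.74)]
trailer_collar [([0.464, 0.282, 0.104], 0.63)]
trailer_spout_top [([0.462, 0.282, 0.156], 0.61)]
twin_mid [([0.353, 0.1, 0.073], 0.81), ([0.335, 0.205, 0.074], 0.71), ([0.454, 0.084, 0.075], 0.64), ([0.373, -0.004, 0.07], 0.57)]
stubby_spout_top [([0.596, -0.184, 0.143], 0.89)]
bay [([0.621, 0.149, 0.006], 0.63)]
top {'fx': 492.8060173473078, 'fy': 492.8060173473078, 'cx': 322.41939162955975, 'cy': 235.8564222022811, 'position': array([0.31733975, 0.03289745, 0.96494248]), 'attitude': array([-1.67532823e+02,  7.65318995e-02, -8.75252153e+01])}
trailer_mid [([0.464, 0.283, 0.073], 0.62)]
trailer_collar [([0.457, 0.28, 0.107], 0.73)]
trailer_spout_top [([0.461, 0.278, 0.159], 0.71)]
twin_mid [([0.333, 0.212, 0.074], 0.98), ([0.448, 0.083, 0.074], 0.96), ([0.369, 0.002, 0.074], 0.9), ([0.353, 0.101, 0.073], 0.72)]
stubby_spout_top [([0.6, -0.186, 0.14], 0.74)]
bay [([0.62, 0.155, 0.006], 0.58)]
{'clock': 0.7, 'joint_pos': array([ 8.19402783e+01,  2.05432553e+01,  6.82827644e-01, -2.71274358e-04,
       -7.01354232e+01, -1.65058949e+01]), 'qvel': array([ 0.06987275,  0.01696583, -0.01053785, -0.07024831,  0.06181026,
        0.0551067 ]), 'tau': array([ 2.08297017e-03, -5.82160413e+01,  2.93250436e+01,  7.00032637e+00,
        1.27837653e-02, -2.27264036e-05]), 'tool_pos': array([0.28063943, 0.61387876, 0.24560207]), 'orientation': array([-1.79996094e+02,  1.42344430e-03, -2.45657088e+01]), 'force': array([-0.35264648,  1.28400779,  0.06450414]), 'moment': array([-0.03233668, -0.00615123, -0.00430237]), 'gripper_force': 0.0, 'opening': 0.08759028407751678}
```

View pics/side0.png

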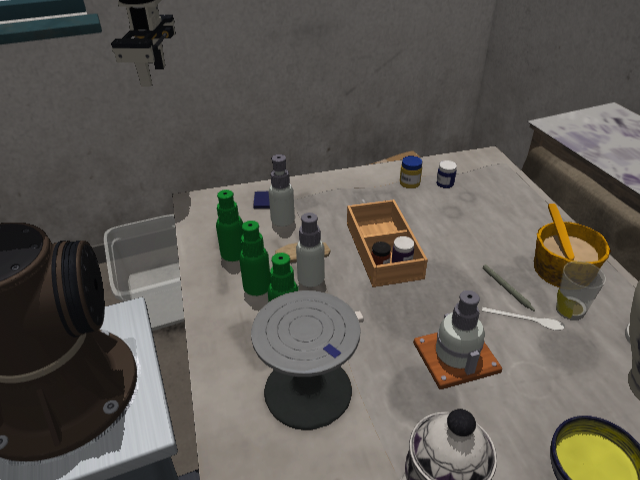

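View pics/top0.png

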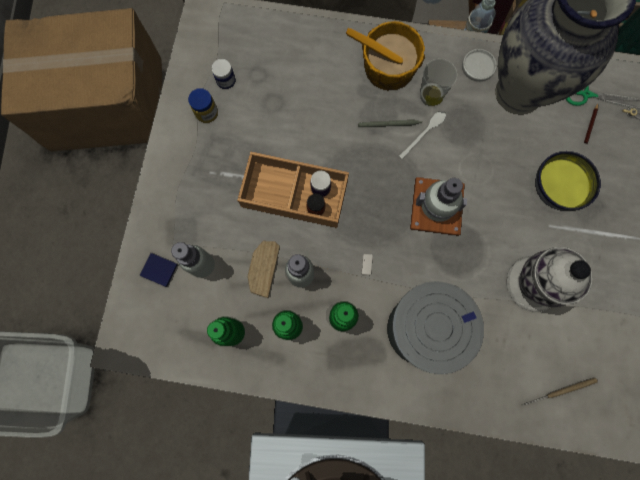

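The side view shows two white bottles, with spout tops at (279,159) and (310,217), and green look-alikes at (226,196), (250,227) and (282,259). The stubby bottle's spout is at (467,297), and the empty bay is at (380,220). In the top view, the white tops are at (181,250) and (297,263), the stubby at (453,185), and the empty bay at (269,185). Next I'll check a close crop.

```bash
python3 - <<'E'
from h import *
a=cv2.imread("pics/side0.png"); b=cv2.imread("pics/top0.png")
def c(i,u,v,w=25,h=25): return cv2.resize(i[v-h:v+h,u-w:u+w],(260,260),interpolation=cv2.INTER_CUBIC)
cv2.imwrite("pics/crop1.png",np.vstack([np.hstack([c(a,281,175),c(a,311,232),c(a,467,312)]),np.hstack([c(b,188,255),c(b,299,266),c(b,450,190)])]))
E
```

```text
(no output)
```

View pics/crop1.png

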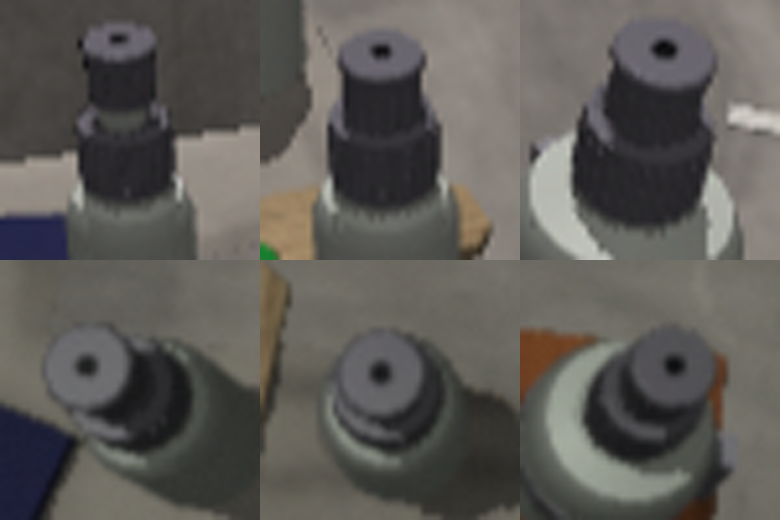

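The left bottle's spout is up: a pale stem shows between spout and collar in the crop. It is the target. The twin and the stubby are both shut.

```bash
cat >> h.py <<'E'
def tri(ps,pt,S,T):
    A=[];b=[]
    for p,s in ((ps,S),(pt,T)):
        d=R.from_euler("xyz",s["attitude"],degrees=True).apply([(p[0]-s["cx"])/s["fx"],(p[1]-s["cy"])/s["fy"],1]); d/=np.linalg.norm(d)
        P=np.eye(3)-np.outer(d,d); A.append(P); b.append(P@s["position"])
    x=np.linalg.lstsq(np.vstack(A),np.hstack(b),rcond=None)[0]; r=np.linalg.norm(np.vstack(A)@x-np.hstack(b))
    return x.round(4).tolist(), round(r,4)
def proj(X,s):
    c=R.from_euler("xyz",s["attitude"],degrees=True).inv().apply(np.array(X)-s["position"]); return (s["fx"]*c[0]/c[2]+s["cx"],s["fy"]*c[1]/c[2]+s["cy"])
E
python3 - <<'E'
from h import *
S=snapshot("side");T=snapshot("top")
for n,a,b in (("trailer",(278.5,156.9),(179.3,250)),("twin",(308.9,216.2),(296.9,262.1)),("stubby",(469.3,295.8),(454.4,184.8)),
 ("c+y-x",(347,207),(239,203)),("c+y+x",(396,200),(251,153)),("c-y+x",(424,265),(348,171)),("c-y-x",(373,268),(337,223))): print(n,tri(a,b,S,T))
a=np.hstack([cv2.resize(S["frame"][190:290,335:435],(400,400)),cv2.resize(T["frame"][140:240,235:335],(400,400))])[:,:,::-1]
cv2.imwrite("pics/caddy.png",a)
E
```

```text
trailer ([0.4609, 0.2795, 0.1566], np.float64(0.0007))
twin ([0.4503, 0.0829, 0.1469], np.float64(0.0011))
stubby ([0.5999, -0.1848, 0.1414], np.float64(0.001))
c+y-x ([0.5787, 0.2065, 0.0491], np.float64(0.0015))
c+y+x ([0.6842, 0.1908, 0.048], np.float64(0.0036))
c-y+x ([0.6509, -0.0004, 0.0351], np.float64(0.0083))
c-y-x ([0.5461, 0.0161, 0.048], np.float64(0.0001))
```

View pics/caddy.png

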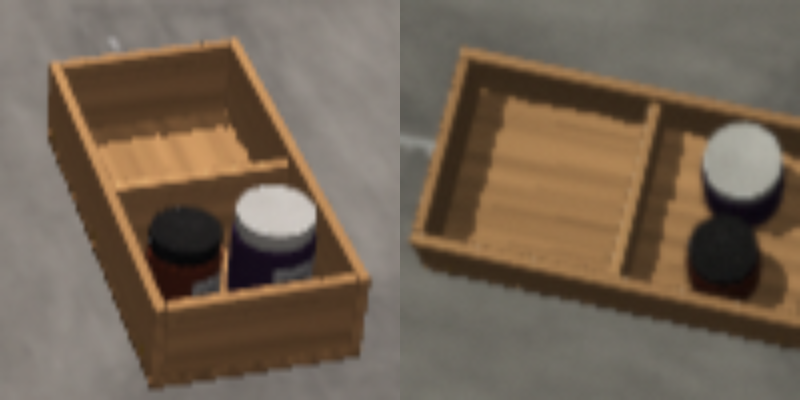

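>>> play_rows([
  [2.5,1.9,0.4,0,0,0],
  [2.5,1.9,0.4,0,0,0],
  [2.5,1.9,0.4,0,0,0],
  [2.5,1.9,0.4,0,0,0],
  [2.5,1.9,0.4,0,0,0],
  [2.5,1.9,0.4,0,0,0],
  [2.5,1.9,0.4,0,0,0],
  [2.5,1.9,0.4,0,0,0],
  [2.5,1.9,0.4,0,0,0],
  [2.5,1.9,0.4,0,0,0],
  [2.5,1.9,0.4,0,0,0],
  [2.5,1.9,0.4,0,0,0],
  [0.3,0.1,0,0,0,0],
  [0,0,0,0,0,0],
  [0,0,0,0,0,0],
  [0,0,0,0,0,0],
], grip=0)

```text
clock: 2.13
tool_pos: [0.4609, 0.2803, 0.1978]
orientation: [-180.0, -0.0, -24.5]
force: [-0.2, 0.0, 0.2]
opening: 0.0009
gripper_force: 0.0
```

>>> play_rows([
  [0,0,0.8,0,0,0],
  [0,0,0.8,0,0,0],
  [0,0,0.3,0,0,0],
  [0,0,0.2,0,0,0],
  [0,0,0.2,0,0,0],
  [0,0,0.2,0,0,0],
  [0,0,0.2,0,0,0],
  [0,0,0.2,0,0,0],
  [0,0,0.2,0,0,0],
  [0,0,0,0,0,0],
  [0,0,0,0,0,0],
])

```text
clock: 3.05
tool_pos: [0.4612, 0.2799, 0.167]
orientation: [-180.0, -0.0, -24.5]
force: [-1.0, -0.3, 3.5]
opening: 0.0
gripper_force: 2.0
```

```bash
python3 - <<'E'
from h import *
S=snapshot("side"); cv2.imwrite("pics/press.png",cv2.resize(S["frame"][110:240,220:350],(520,520))[:,:,::-1])
o=get_obs();print(o["tool_pos"],o["force"])
E
```

```text
[0.46120118 0.27989564 0.16695157] [-1.60347713 -0.65711843  4.25496337]
```

View pics/press.png

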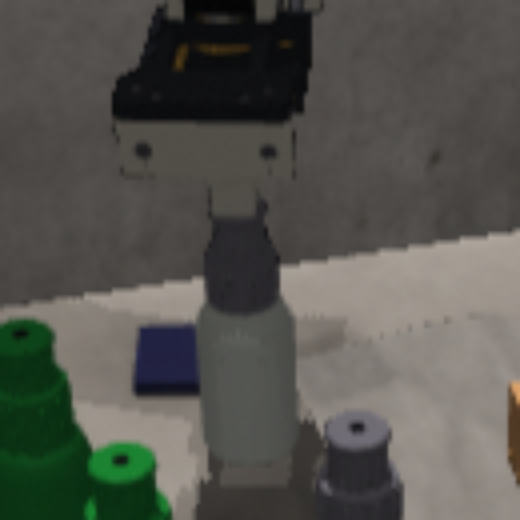

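The fingers are centred on the spout, which is nearly down with its tip at (237,215) in the crop. I'll press on until the force shows the stop.

>>> play_rows([
  [0,0,0.1,0,0,0],
  [0,0,0.1,0,0,0],
  [0,0,0.1,0,0,0],
  [0,0,0,0,0,0],
  [0,0,0,0,0,0],
])

```text
clock: 3.52
tool_pos: [0.4621, 0.2804, 0.1654]
orientation: [-179.8, -0.1, -24.5]
force: [-2.6, -0.9, 13.5]
opening: 0.0005
gripper_force: 6.6
```

>>> play_rows([
  [0,0,0.1,0,0,0],
  [0,0,0,0,0,0],
  [0,0,0,0,0,0],
])

```text
clock: 3.77
tool_pos: [0.4626, 0.2808, 0.1654]
orientation: [-179.8, -0.2, -24.5]
force: [-2.9, -1.2, 18.8]
opening: 0.0007
gripper_force: 9.4
```

>>> play_rows([
  [0,0,-0.3,0,0,0],
  [0,0,-0.7,0,0,0],
  [0,0,-1,0,0,0],
  [0,0,-1,0,0,0],
  [0,0,0,0,0,0],
])

```text
clock: 4.18
tool_pos: [0.462, 0.2804, 0.195]
orientation: [-179.8, -0.1, -24.5]
force: [0.6, -0.1, 1.0]
opening: 0.0006
gripper_force: 0.0
```

>>> play_rows([
  [0,0,0,0,0,0],
  [0,0,0,0,0,0],
  [0,0,0,0,0,0],
  [0,0,0,0,0,0],
  [0,0,0,0,0,0],
  [0,0,0,0,0,0],
  [0,0,0,0,0,0],
  [0,0,0,0,0,0],
], grip=8.7)

```text
clock: 4.85
tool_pos: [0.461, 0.2796, 0.1925]
orientation: [180.0, 0.0, -24.6]
force: [0.3, -0.7, -0.7]
opening: 0.0483
gripper_force: 0.0
```

```bash
python3 - <<'E'
from h import *
S=snapshot("side"); T=snapshot("top")
cv2.imwrite("pics/shut.png",np.hstack([cv2.resize(S["frame"][140:220,241:321],(400,400)),cv2.resize(T["frame"][215:295,150:230],(400,400))])[:,:,::-1])
for c in("side","top"):
  for n in ("trailer_mid","trailer_collar","trailer_spout_top"): print(c,n,[(np.round(d["position"],3).tolist(),round(d["score"],2)) for d in spot_point(c,n)])
print(proj([.461,.2795,.146],S),proj([.461,.2795,.158],S))
o=get_obs();print(o["tool_pos"],o["force"],o["opening"])
E
```

```text
side trailer_mid [([0.463, 0.284, 0.07], 0.77), ([0.598, -0.18, 0.145], 0.49)]
side trailer_collar [([0.465, 0.283, 0.102], 0.69)]
side trailer_spout_top []
top trailer_mid []
top trailer_collar []
top trailer_spout_top []
(np.float64(279.0748551318362), np.float64(161.46085600323795)) (np.float64(278.72982126067825), np.float64(156.24518346013454))
[0.46100914 0.27961547 0.19257061] [-0.1530187  -0.10086201 -0.42695697] 0.0799132872319526
```

View pics/shut.png

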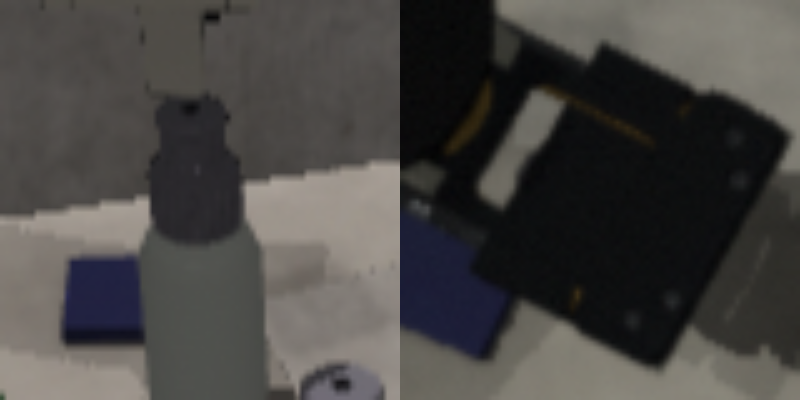

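Spout top is now at (279,161), which matches the 146 mm shut height (161.5 predicted). Going down to grip the collar.

>>> play_rows([
  [0,0,0.8,0,0,0],
  [0,0,0.8,0,0,0],
  [0,0,0.8,0,0,0],
  [0,0,0.8,0,0,0],
  [0,0,0.8,0,0,0],
  [0,0,0.8,0,0,0],
  [0,0,0.8,0,0,0],
  [0,0,0.8,0,0,0],
  [0,0,0.8,0,0,0],
  [0,0,0.5,0,0,0],
  [0,0,0.4,0,0,0],
  [0,0,0,0,0,0],
  [0,0,0,0,0,0],
])

```text
clock: 6.33
tool_pos: [0.4611, 0.2796, 0.1115]
orientation: [180.0, -0.0, -24.6]
force: [-1.1, 0.1, 0.3]
opening: 0.0869
gripper_force: 0.0
```

>>> play_rows([
  [0,0,0,0,0,0],
  [0,0,0,0,0,0],
  [0,0,0,0,0,0],
  [0,0,0,0,0,0],
  [0,0,0,0,0,0],
  [0,0,0,0,0,0],
  [0,0,0,0,0,0],
  [0,0,0,0,0,0],
  [0,0,0,0,0,0],
  [0,0,0,0,0,0],
  [0,0,0,0,0,0],
  [0,0,0,0,0,0],
], grip=3)

```text
clock: 7.33
tool_pos: [0.4611, 0.2797, 0.1116]
orientation: [-180.0, -0.0, -24.6]
force: [-0.3, -0.3, 0.8]
opening: 0.0365
gripper_force: 30.0
```

>>> play_rows([
  [0,0,-0.4,0,0,0],
  [0,0,-1.0,0,0,0],
  [0,0,-1.4,0,0,0],
  [0,0,-1.4,0,0,0],
  [0,0,-1.4,0,0,0],
  [0,0,-1.4,0,0,0],
  [0,0,-1.0,0,0,0],
  [0,0,-0.5,0,0,0],
  [0,0,0,0,0,0],
])

```text
clock: 8.08
tool_pos: [0.4614, 0.28, 0.198]
orientation: [-179.9, -0.0, -24.6]
force: [0.1, 0.3, -3.1]
opening: 0.0368
gripper_force: 30.0
```

>>> play_rows([
  [0.4,0.1,0,0,0,0],
  [0.8,0.2,0,0,0,0],
  [1.2,0.3,0,0,0,0],
  [1.6,0.4,0,0,0,0],
  [1.6,0.4,0,0,0,0],
  [1.6,0.4,0,0,0,0],
  [1.6,0.4,0,0,0,0],
  [1.6,0.4,0,0,0,0],
  [1.6,0.4,0,0,0,0],
  [1.6,0.4,0,0,0,0],
  [1.6,0.4,0,0,0,0],
  [1.6,0.4,0,0,0,0],
  [1.6,0.4,0,0,0,0],
  [1.0,0.2,0,0,0,0],
  [0.5,0.1,0,0,0,0],
  [0.2,0.1,0,0,0,0],
  [0,0,0,0,0,0],
  [0,0,0,0,0,0],
  [0,0,0,0,0,0],
])

```text
clock: 9.67
tool_pos: [0.6226, 0.151, 0.1967]
orientation: [-180.0, 0.0, -24.5]
force: [0.2, 0.6, -2.5]
opening: 0.0368
gripper_force: 30.0
```

```bash
python3 - <<'E'
from h import *
S=snapshot("side"); cv2.imwrite("pics/carry.png",cv2.resize(S["frame"][80:300,240:460],(600,600))[:,:,::-1])
o=get_obs();print(o["tool_pos"],o["force"],o["opening"])
E
```

```text
[0.62262299 0.15110191 0.19677772] [-0.21496779 -0.39249689 -2.58773657] 0.03644424651000488
```

View pics/carry.png

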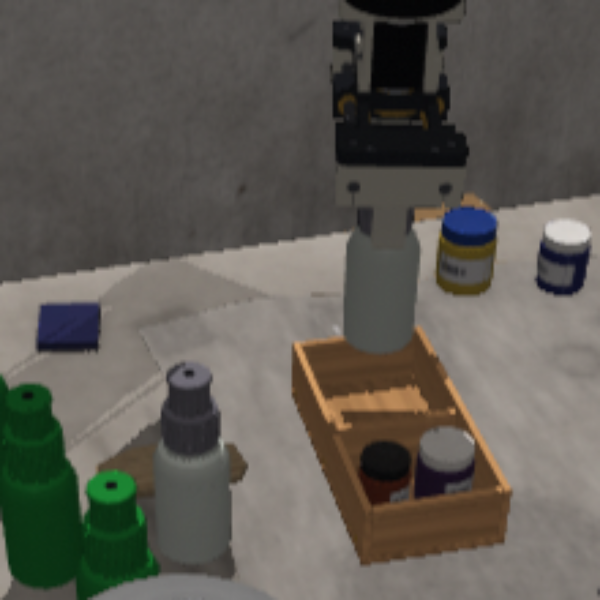

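The bottle hangs upright over the empty bay at (380,330) in the crop, foot about 79 mm above the bay floor.

>>> play_rows([
  [0,0,0.5,0,0,0],
  [0,0,1.0,0,0,0],
  [0,0,1.2,0,0,0],
  [0,0,1.2,0,0,0],
  [0,0,1.2,0,0,0],
  [0,0,1.0,0,0,0],
  [0,0,0.6,0,0,0],
  [0,0,0.4,0,0,0],
  [0,0,0.3,0,0,0],
  [0,0,0.2,0,0,0],
  [0,0,0.1,0,0,0],
  [0,0,0.1,0,0,0],
  [0,0,0,0,0,0],
  [0,0,0,0,0,0],
  [0,0,0,0,0,0],
])

```text
clock: 10.97
tool_pos: [0.6232, 0.1507, 0.1189]
orientation: [-180.0, -0.0, -24.6]
force: [0.5, 0.2, -3.1]
opening: 0.0364
gripper_force: 30.0
```

>>> play_rows([
  [0,0,0.1,0,0,0],
  [0,0,0.1,0,0,0],
  [0,0,0,0,0,0],
  [0,0,0,0,0,0],
])

```text
clock: 11.3
tool_pos: [0.6235, 0.1507, 0.1176]
orientation: [-180.0, -0.1, -24.5]
force: [-2.1, -0.2, 5.1]
opening: 0.0365
gripper_force: 30.0
```

Landed: the force changed sign at the expected height. Opening the gripper and going up.

>>> play_rows([
  [0,0,0,0,0,0],
  [0,0,0,0,0,0],
  [0,0,0,0,0,0],
  [0,0,0,0,0,0],
  [0,0,0,0,0,0],
  [0,0,0,0,0,0],
  [0,0,0,0,0,0],
  [0,0,0,0,0,0],
], grip=8.7)

```text
clock: 11.97
tool_pos: [0.623, 0.1506, 0.1165]
orientation: [180.0, 0.0, -24.6]
force: [0.2, 0.5, -0.2]
opening: 0.0836
gripper_force: 0.0
```

>>> play_rows([
  [0,0,-0.5,0,0,0],
  [0,0,-1,0,0,0],
  [0,0,-2,0,0,0],
  [0,0,-2,0,0,0],
  [0,0,-2,0,0,0],
  [0,0,-2,0,0,0],
  [0,0,-1,0,0,0],
  [0,0,0,0,0,0],
])

```text
clock: 12.63
tool_pos: [0.6244, 0.1511, 0.2253]
orientation: [-179.8, -0.2, -24.5]
force: [-0.3, -0.1, 0.5]
opening: 0.087
gripper_force: 0.0
```

>>> play_rows([
  [0.6,1.5,0,0,0,0],
  [1.0,2.7,0,0,0,0],
  [1.1,3.0,0,0,0,0],
  [1.1,3.0,0,0,0,0],
  [1.1,3.0,0,0,0,0],
  [1.1,3.0,0,0,0,0],
  [1.1,3.0,0,0,0,0],
  [1.1,3.0,0,0,0,0],
  [1.1,3.0,0,0,0,0],
  [1.1,3.0,0,0,0,0],
  [1.0,2.2,0,0,0,0],
  [0.4,1.0,0,0,0,0],
  [0,0,0,0,0,0],
  [0,0,0,0,0,0],
  [0,0,0,0,0,0],
])

```text
clock: 13.88
tool_pos: [0.5995, -0.1835, 0.221]
orientation: [180.0, 0.1, -24.6]
force: [-0.2, 1.1, 0.3]
opening: 0.0869
gripper_force: 0.0
```

```bash
python3 - <<'E'
from h import *
S=snapshot("side");T=snapshot("top"); cv2.imwrite("pics/bay.png",np.hstack([cv2.resize(S["frame"][120:320,330:530],(400,400)),cv2.resize(T["frame"][130:290,190:350],(400,400))])[:,:,::-1])
o=get_obs();print(o["tool_pos"],o["orientation"])
for c in("side","top"):
  for n in("trailer_mid","trailer_spout_top","stubby_spout_top"): print(c,n,[(np.round(d["position"],3).tolist(),round(d["score"],2)) for d in spot_point(c,n)])
E
```

```text
[ 0.5998506  -0.18302692  0.22137994] [-1.79996028e+02  1.59421808e-02 -2.45010131e+01]
side trailer_mid [([0.627, 0.151, 0.08], 0.93)]
side trailer_spout_top [([0.623, 0.153, 0.153], 0.52)]
side stubby_spout_top [([0.599, -0.184, 0.14], 0.88)]
top trailer_mid [([0.623, 0.151, 0.08], 0.83)]
top trailer_spout_top [([0.62, 0.149, 0.151], 0.47)]
top stubby_spout_top []
```

View pics/bay.png

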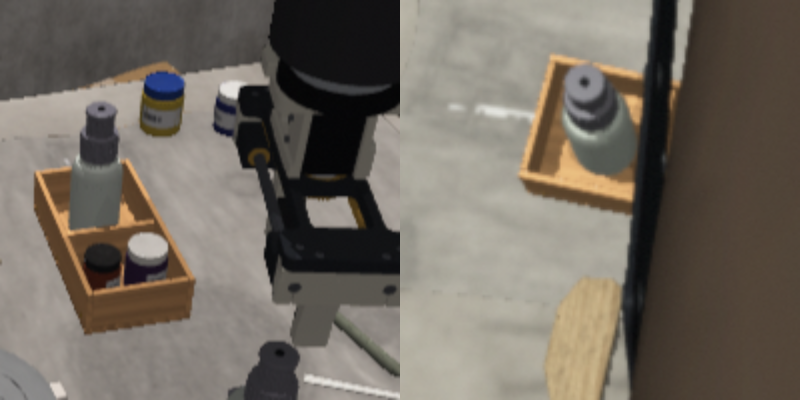

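The bottle stands upright in the bay at (97,160) in the crop, spout shut (measured top 0.152, as expected). Now down onto the stubby spout.

>>> play_rows([
  [0.06,0.14,0.8,0,0,0],
  [0,0,1,0,0,0],
  [0,0,1,0,0,0],
  [0,0,1,0,0,0],
  [0,0,1,0,0,0],
  [0,0,1,0,0,0],
  [0,0,1,0,0,0],
  [0,0,0.8,0,0,0],
  [0,0,0.5,0,0,0],
  [0,0,0.3,0,0,0],
  [0,0,0,0,0,0],
  [0,0,0,0,0,0],
  [0,0,0,0,0,0],
])

```text
clock: 15.37
tool_pos: [0.6001, -0.1856, 0.1382]
orientation: [-180.0, -0.1, -24.6]
force: [0.4, 0.1, 0.5]
opening: 0.087
gripper_force: 0.0
```

>>> play_rows([
  [0,0,0.15,0,0,0],
  [0,0,0,0,0,0],
  [0,0,0,0,0,0],
  [0,0,0,0,0,0],
  [0,0,0,0,0,0],
  [0,0,0,0,0,0],
  [0,0,0,0,0,0],
  [0,0,0,0,0,0],
  [0,0,0,0,0,0],
  [0,0,0,0,0,0],
  [0,0,0,0,0,0],
  [0,0,0,0,0,0],
  [0,0,0,0,0,0],
  [0,0,0,0,0,0],
], grip=1.5)

```text
clock: 16.53
tool_pos: [0.6004, -0.1844, 0.1361]
orientation: [-179.9, -0.0, -24.5]
force: [1.1, 5.3, -0.0]
opening: 0.027
gripper_force: 30.0
```

>>> play_rows([
  [0,0,-0.2,0,0,0],
  [0,0,-0.2,0,0,0],
  [0,0,-0.2,0,0,0],
  [0,0,-0.2,0,0,0],
  [0,0,-0.2,0,0,0],
  [0,0,-0.2,0,0,0],
  [0,0,-0.1,0,0,0],
  [0,0,0,0,0,0],
  [0,0,0,0,0,0],
])

```text
clock: 17.28
tool_pos: [0.6003, -0.1844, 0.1475]
orientation: [-179.9, 0.0, -24.6]
force: [5.5, 3.3, -9.9]
opening: 0.0274
gripper_force: 30.0
```

>>> play_rows([
  [0,0,-0.1,0,0,0],
  [0,0,-0.1,0,0,0],
  [0,0,0,0,0,0],
  [0,0,0,0,0,0],
  [0,0,0,0,0,0],
])

```text
clock: 17.7
tool_pos: [0.6001, -0.1843, 0.1477]
orientation: [-179.9, 0.1, -24.6]
force: [10.2, 1.8, -21.5]
opening: 0.0274
gripper_force: 30.0
```

Against the upper stop: the force rose to 21 N with no further travel. Releasing.

>>> play_rows([
  [0,0,0,0,0,0],
  [0,0,0,0,0,0],
  [0,0,0,0,0,0],
  [0,0,0,0,0,0],
  [0,0,0,0,0,0],
  [0,0,0,0,0,0],
  [0,0,0,0,0,0],
  [0,0,0,0,0,0],
  [0,0,0,0,0,0],
], grip=8.7)

```text
clock: 18.45
tool_pos: [0.5997, -0.1856, 0.1512]
orientation: [-180.0, -0.0, -24.6]
force: [0.0, 0.5, 0.3]
opening: 0.0821
gripper_force: 0.0
```

>>> play_rows([
  [0,0,-1,0,0,0],
  [0,0,-2,0,0,0],
  [0,0,-2,0,0,0],
  [0,0,-2,0,0,0],
  [0,0,-2,0,0,0],
  [0,0,-2,0,0,0],
  [-1,-3,0,0,0,0],
  [-1,-3,0,0,0,0],
  [-1,-3,0,0,0,0],
  [-1,-3,0,0,0,0],
  [0,0,0,0,0,0],
  [0,0,0,0,0,0],
  [0,0,0,0,0,0],
])

```text
clock: 19.53
tool_pos: [0.6133, -0.0598, 0.2617]
orientation: [-180.0, -0.0, -24.5]
force: [-0.0, -0.6, -0.3]
opening: 0.0867
gripper_force: 0.0
```

```bash
python3 - <<'E'
from h import *
S=snapshot("side");T=snapshot("top")
f=lambda I,u,v,w:cv2.resize(I["frame"][v-w:v+w,u-w:u+w],(390,390))
cv2.imwrite("pics/end.png",np.hstack([f(S,467,310,30),f(S,345,220,75)])[:,:,::-1])
o=get_obs();print(o["tool_pos"],o["clock"])
for z in(.14,.149,.152): print(proj([.6,-.1848,z],S))
for c in("side","top"):
  for n in("trailer_spout_top","stubby_spout_top","twin_mid"): print(c,n,[(np.round(d["position"],3).tolist(),round(d["score"],2)) for d in spot_point(c,n)])
E
```

```text
[ 0.61316691 -0.06061118  0.26140685] 19.6333
(np.float64(469.6584586270103), np.float64(296.32501450080224))
(np.float64(470.64750739737246), np.float64(291.9427257849893))
(np.float64(470.9802923496323), np.float64(290.46821837465563))
side trailer_spout_top [([0.623, 0.153, 0.154], 0.74)]
side stubby_spout_top [([0.602, -0.182, 0.154], 0.62)]
side twin_mid [([0.454, 0.084, 0.075], 0.96), ([0.37, -0.005, 0.072], 0.92), ([0.352, 0.098, 0.077], 0.66), ([0.335, 0.206, 0.072], 0.61)]
top trailer_spout_top []
top stubby_spout_top [([0.599, -0.186, 0.153], 0.63)]
top twin_mid [([0.369, 0.003, 0.075], 0.53)]
```

View pics/end.png

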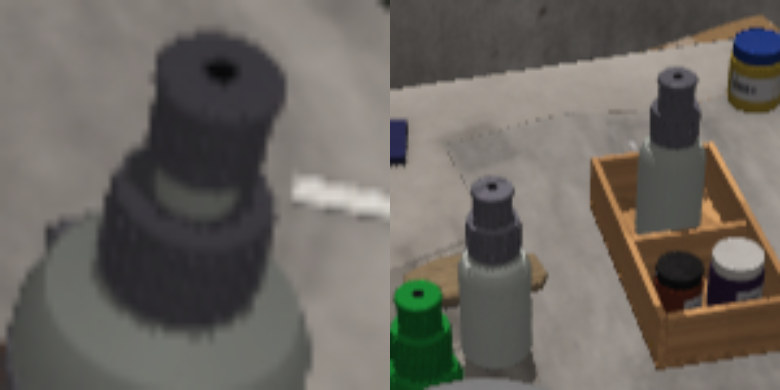

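In the crop, the stubby's stem is exposed and its spout hole is at pixel (471,290.5), as predicted for 152 mm, fully open. The tall bottle is upright and shut in the bay, and the twin hasn't moved.

```bash
python3 -c "
from h import *
print(close_job())"
```

```text
the job is handed in; nothing more can be done
None
```

I handed the job in at about 20 s: the tall bottle's spout was pressed shut where it stood, the bottle now stands upright in the empty bay, the stubby's spout is fully up, and the other tall bottle was left where it was.

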